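# Uncap a culture tube and hold it slanted over the viewing panel

## Task

One of the three glass tubes in the rack wears a steel slip-on closure: lift the closure off and set it, open end down, fully home in the round pocket of the small white stand, and let go of it. Then draw that tube up out of the rack and hold it still, mouth upwards and slanted at about 45 degrees, with the middle of the tube above the middle of the viewing panel and its closed end some 5 to 15 cm above the panel. Finish while still holding the tube there; leave the other two tubes, the jar and the beaker where they are.

Things in the scene. Friction and masses are not known exactly. Their poses are not given: they have to be found in the camera images.
- closure_mid (a point): Bright steel slip-on closure, a thin-walled cup turned upside down over the mouth of one tube: 33 mm outside diameter, 44 mm tall, 29 mm bore 41 mm deep, about 40 g. The point is at its centre, half-way up (22 mm above its open rim); z points from the open rim to the shut top. It hangs loosely, its inner top resting on the tube's mouth, so it lifts straight off; raise it 41 mm or more to clear the tube.
- tube_mid (a point): The amber glass tube to be held, 25 mm diameter, 150 mm long, about 45 g. The point is at its centre, half-way up; z points along the tube to its mouth. It starts upright in one of the rack's three places, its foot on the rack's floor 8 mm above the bench, so its mouth is 158 mm above the bench; it is the one under the closure.
- tube_foot (a point): The closed end of that same tube: centre of its underside, 75 mm from the middle.
- rack: Fixed aluminium tube rack, 62 mm (its x) by 204 mm (its y) by 80 mm tall, with three 28 mm square holes at y = -65, 0 and +65 mm, holding the tubes upright with about 1.5 mm play each side. Origin at the centre of its underside on the bench. Tubes must rise 72 mm to clear its top.
- stand_hole0 (a point): Mouth of the round pocket in the middle of the fixed white stand (80 by 80 by 14 mm, flat on the bench): 37 mm diameter, 10 mm deep; the point is at the centre of the mouth, 14 mm above the bench, z up. When the closure is home its rim is 10 mm below this point and its centre 12 mm above it.
- panel_top (a point): Centre of the top face of the fixed viewing panel, a flat slab with a white top and a grey edge, 120 mm (x) by 160 mm (y) by 15 mm, lying on the bench; z up. The panel and the rack may stand on either side of the stand.
- spare_a_mid (a point): Another tube of the same size, without closure, in the rack; centre half-way up. Leave it.
- spare_b_mid (a point): Another tube of the same size, without closure, in the rack; centre half-way up. Leave it.
- jar: Bystander: low glass jar with a white cap, 56 mm diameter, 65 mm tall, standing on the bench; origin at the centre of its underside.
- beaker: Bystander: white ceramic beaker, 64 mm diameter, 80 mm tall, standing on the bench; origin at the centre of its underside.

How it is judged:
By the outcome, as a careful person would: the job done as asked, in the order asked, and still so for the second after the job is handed in, while the arm keeps its last pose, push and grip.
It also fails if it takes over 48 s, if anything falls off the work surface, if the arm or the gripper's body presses on something with over 40 N, if the wrist force passes 120 N, or if a joint passes its speed limit or range.

## Robot

A 7-joint arm with a two-finger parallel gripper is mounted at the origin on the work surface. World frame = base frame: x ahead of the robot, y to its left, z up, the work surface at z = 0. Lengths are in m, angles in rad, forces in N, time in s.
With the tool pointing down it reaches from about 0.35 to 0.9 m from the base axis. Payload 19.9 kg.
Tool frame: the origin (TCP) lies on the front face of the gripper's body, between the roots of the fingers; the fingertips stand 97 mm ahead of it and the grasp point (between the pads) lies bot.pinch_z ahead of it (bot.pinch_z is the distance from the TCP to the grasp point, in m); z points along the fingers, x is the direction in which the jaws open and shut, and the axes are right-handed (so a half turn about z gives the same grasp; the last joint's range is limited). The gripper opens to 94 mm and grips with 3 to 60 N. Pads are 16 mm wide; open, the fingers measure 119 mm over their backs; the gripper's body (75 mm by 177 mm) begins 78 mm behind the grasp point.
Start: joints at [-1.181, 0.417, -0.01, 1.614, 0.005, 1.111, -0.053], TCP at [0.261, 0.568, 0.303] pointing down, gripper open.
Joint ranges: [-2.81, 2.81], [-0.39, 2.02], [-1.27, 1.25], [0.06, 2.57], [-1.19, 4.33], [0.19, 2], [-2.82, 2.82]. Speed limits (rad/s): [1.89, 1.89, 2.39, 2.39, 3.01, 3.01, 3.01].

## Interface

Orientations are given as a unit quaternion [x, y, z, w].
In Python, from bench import bot, claw, read_state, eyes gives the robot as it stands. Calls block until the motion is done:
- bot.goto(position, orientation): joint-space move of the TCP to a pose.
- bot.move_l(position, orientation=None, max_speed=0.15, stop_force=None): straight line of the TCP; orientation=None keeps the orientation; max_speed is the mean speed in m/s. With stop_force (N) it stops when the force on the tool has changed by that much, and returns True; else False.
- bot.move_j(angles): joint-space move.
- claw.move_gripper(opening): finger opening in m; the grip force is fixed at half the most; returns when the fingers have stopped.
- bot.dwell(seconds).
- bot.ik(position, orientation): joint angles nearest the present ones, or None.
- read_state(): the state.
- eyes.camera(name): name is "scene" or "top" or "wrist"; returns a dict with "pixels" (400x640x3 uint8, red, green, blue), "fx", "fy", "cx", "cy" (pixels), "camera_from_world" (4x4, takes a point from world to camera coordinates); the wrist camera has in their place "hand_eye" (4x4, takes a point from camera to tool coordinates, whose origin is the TCP and whose axes are the tool frame's). Camera axes: x right, y down, z forward; pixel columns grow to the right and rows downward; lengths in m; the calibration is good to about 2 mm. A picture is of the moment at which its call begins: read the wrist's pose just before it. There is no depth.
A pose or a line that the arm cannot do raises bot.PlanningError and nothing moves.
- bot.close_job(): hands the job in, once; it reports no verdict.
The state is a dict: "clock": time; "joint_pos": joint angles; "qvel": joint speeds; "effort": joint torques, N m; "tcp_pos": TCP position; "ee_rot": TCP orientation; "ft_force": force on the tool from outside, world axes, zero at the start; "ft_torque": the same for the moment, N m; "grip_width": finger opening in m.
Only numpy, scipy, OpenCV 4.12 (cv2) and the standard library are available. Lean on these libraries where they do the work, as an engineer would, in place of code of your own. Each camera call takes 0.05 s, during which the arm holds its last target.

## Working session

There is one attempt and no reset: what is moved stays moved. The work goes in short steps, each a Python script; the robot and the scene stay as the last script left them, time stands still between calls to the robot, and variables do not carry over. Pictures are saved under pics/ and viewed, and the job is handed in when it is done.

```bash
mkdir -p pics; ls; python3 - <<'E'
from bench import bot, claw, read_state, eyes
import cv2, numpy as np
s=read_state(); print(s, bot.pinch_z)
for n in ["scene","top","wrist"]:
    c=eyes.camera(n); cv2.imwrite(f"pics/a_{n}.png",c["pixels"][:,:,::-1])
    print(n,{k:(np.round(v,4).tolist() if k!="pixels" else 0) for k,v in c.items()})
E
```

```text
pics
{'clock': 0.0, 'joint_pos': array([-1.18148851,  0.417965  , -0.01033242,  1.61417252,  0.00471433,
        1.11071979, -0.05299967]), 'qvel': array([-0.00164898, -0.00068905,  0.00057742,  0.00141417, -0.00042195,
       -0.00043037, -0.00020858]), 'effort': array([ 8.04148494e-04, -8.51279283e+01,  6.38959017e-01, -4.25999844e+01,
       -4.88395756e-02,  1.85869576e-02,  1.22863994e-04]), 'tcp_pos': array([0.26088395, 0.56765569, 0.30203139]), 'ee_rot': array([ 8.41892625e-01,  5.39644719e-01, -4.95646586e-04,  3.73125715e-04]), 'ft_force': array([0.00099816, 0.49358442, 0.37579007]), 'ft_torque': array([ 0.05492792, -0.01623091,  0.02076081]), 'grip_width': 0.09396779939686542} 0.0784
scene {'pixels': 0, 'fx': 396.0829, 'fy': 396.0829, 'cx': 319.3387, 'cy': 196.8841, 'camera_from_world': [[-0.5458, 0.8377, -0.0195, 0.3468], [0.5713, 0.355, -0.74, -0.2862], [-0.613, -0.4151, -0.6723, 1.2544], [0.0, 0.0, 0.0, 1.0]]}
top {'pixels': 0, 'fx': 389.2867, 'fy': 389.2867, 'cx': 321.2277, 'cy': 194.9472, 'camera_from_world': [[0.0161, -0.9994, 0.0309, -0.0239], [-0.9953, -0.019, -0.0949, 0.6357], [0.0954, -0.0292, -0.995, 0.8918], [0.0, 0.0, 0.0, 1.0]]}
wrist {'pixels': 0, 'fx': 341.7421, 'fy': 341.7421, 'cx': 315.1185, 'cy': 195.4615, 'hand_eye': [[1.0, 0.0001, 0.0002, -0.0003], [-0.0001, 0.9729, 0.2311, -0.0668], [-0.0001, -0.2311, 0.9729, -0.0831], [0.0, 0.0, 0.0, 1.0]]}
```

View pics/a_scene.png

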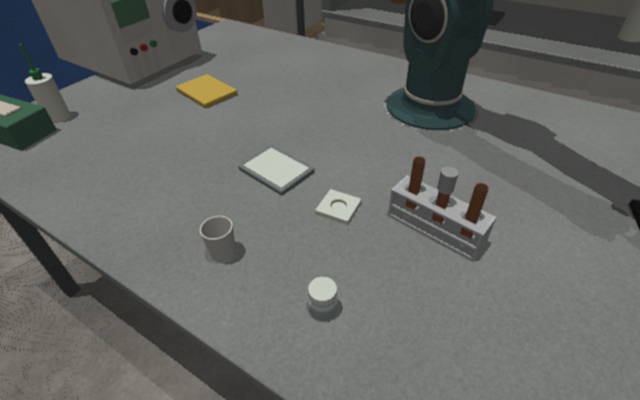

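View pics/a_top.png

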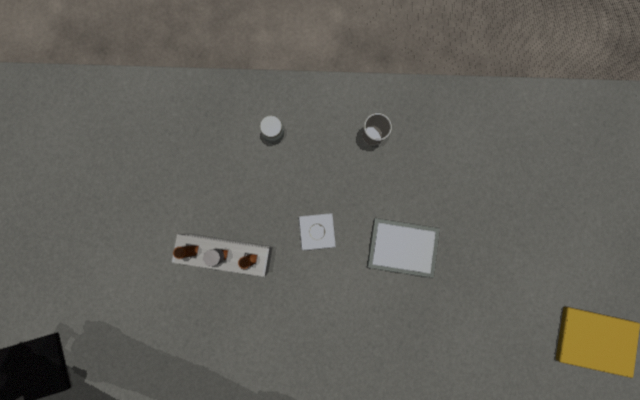

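View pics/a_wrist.png

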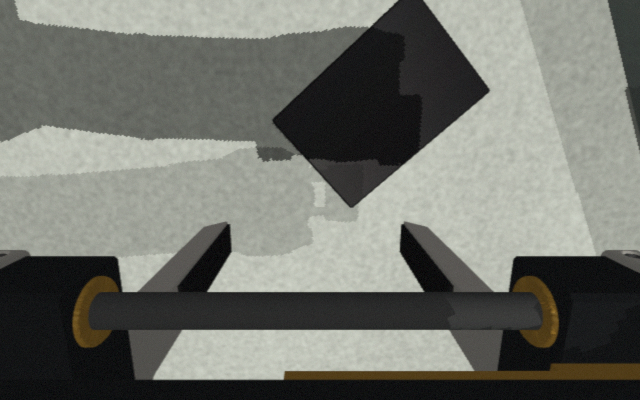

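The scene shows the closure on the middle tube of the rack (scene px 448,180; top px 212,258). The stand pocket is at top px (317,232) and the panel at (403,248). I'll zoom in for measurement.

```bash
python3 - <<'E'
import cv2
a=cv2.imread("pics/a_top.png")
cv2.imwrite("pics/z_top.png",cv2.resize(a[205:285,165:325],None,fx=5,fy=5,interpolation=cv2.INTER_CUBIC))
cv2.imwrite("pics/z_top2.png",cv2.resize(a[205:285,290:450],None,fx=5,fy=5,interpolation=cv2.INTER_CUBIC))
b=cv2.imread("pics/a_scene.png")
cv2.imwrite("pics/z_sc.png",cv2.resize(b[145:265,300:500],None,fx=4,fy=4,interpolation=cv2.INTER_CUBIC))
E
```

```text
(no output)
```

View pics/z_top.png

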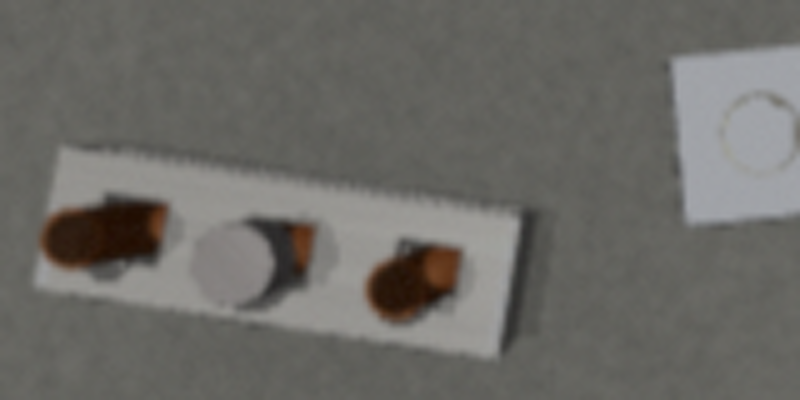

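View pics/z_top2.png

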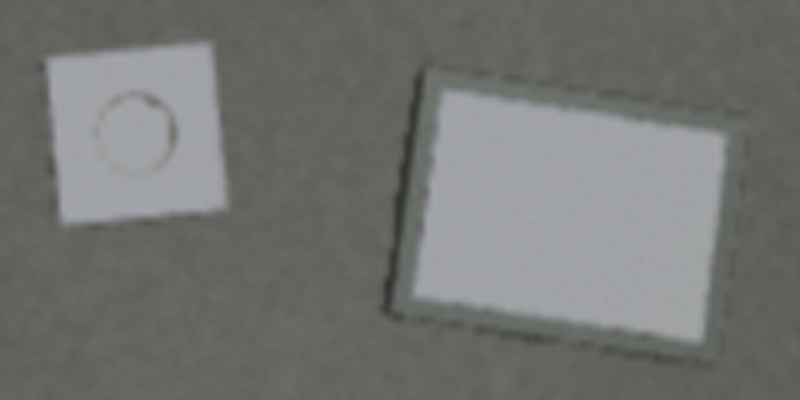

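View pics/z_sc.png

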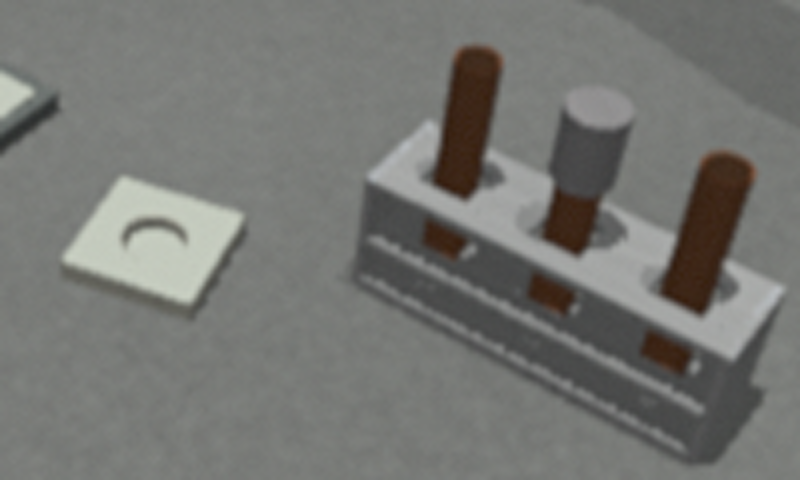

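```bash
cat > h.py <<'E'
import numpy as np, cv2
K={"scene":(396.0829,396.0829,319.3387,196.8841),"top":(389.2867,389.2867,321.2277,194.9472)}
from bench import bot, claw, read_state, eyes
def T(n): return eyes.camera(n)["camera_from_world"]
def ray(n,u,v,z,M):
    fx,fy,cx,cy=K[n]; d=M[:3,:3].T@np.array([(u-cx)/fx,(v-cy)/fy,1]); o=-M[:3,:3].T@M[:3,3]
    return o+d*(z-o[2])/d[2]
E
python3 - <<'E'
from h import *
np.set_printoptions(precision=4,suppress=True)
Mt=T("top");Ms=T("scene")
def t(x,y,z,ox,oy=205): return ray("top",(x+.5)/5-.5+ox,(y+.5)/5-.5+oy,z,Mt)
def s(x,y,z): return ray("scene",(x+.5)/4-.5+300,(y+.5)/4-.5+145,z,Ms)
print("closure",t(233,264,.161,165),s(598,110,.161))
print("spares",t(72,238,.158,165),t(396,288,.158,165),s(477,62,.158),s(726,170,.158))
r=[t(x,y,.08,165) for x,y in [(62,147),(521,208),(500,357),(36,290)]];print("rack",np.array(r),np.mean(r,0))
r=[s(x,y,.08) for x,y in [(366,180),(430,124),(783,290),(736,358)]];print("rack s",np.array(r),np.mean(r,0))
print("hole",t(136,133,.014,290),s(155,238,.014))
r=[t(x,y,.014,290) for x,y in [(47,59),(212,43),(228,210),(63,225)]];print("stand",np.mean(r,0))
r=[t(x,y,.015,290) for x,y in [(428,68),(742,115),(712,358),(392,315)]];print("panel",np.array(r),np.mean(r,0))
r=[t(x,y,.015,290) for x,y in [(443,90),(726,133),(704,343),(414,298)]];print("white",np.array(r),np.mean(r,0))
E
```

```text
closure [0.4949 0.2076 0.161 ] [0.4971 0.2089 0.161 ]
spares [0.504  0.2723 0.158 ] [0.4861 0.1434 0.158 ] [0.4877 0.1442 0.158 ] [0.505  0.2725 0.158 ]
rack [[0.5392 0.3041 0.08  ]
 [0.5156 0.1026 0.08  ]
 [0.4508 0.1099 0.08  ]
 [0.477  0.3122 0.08  ]] [0.4956 0.2072 0.08  ]
rack s [[0.5127 0.1043 0.08  ]
 [0.4514 0.1139 0.08  ]
 [0.4798 0.3126 0.08  ]
 [0.5368 0.3062 0.08  ]] [0.4952 0.2093 0.08  ]
hole [ 0.5504 -0.004   0.014 ] [ 0.5501 -0.0031  0.014 ]
stand [ 0.55   -0.0048  0.014 ]
panel [[ 0.5838 -0.144   0.015 ]
 [ 0.5638 -0.2962  0.015 ]
 [ 0.4481 -0.2804  0.015 ]
 [ 0.4663 -0.1271  0.015 ]] [ 0.5155 -0.2119  0.015 ]
white [[ 0.5734 -0.1512  0.015 ]
 [ 0.555  -0.2884  0.015 ]
 [ 0.4551 -0.2766  0.015 ]
 [ 0.4744 -0.1376  0.015 ]] [ 0.5145 -0.2134  0.015 ]
```

```bash
cat >> h.py <<'E'
from scipy.spatial.transform import Rotation as R
def down(a):
    c,s=np.cos(a),np.sin(a)
    return R.from_matrix(np.array([[c,s,0],[s,-c,0],[0,0,-1.]])).as_quat()
CL=np.array([0.4962,0.2083]); HO=np.array([0.5502,-0.0037]); PA=np.array([0.515,-0.2127])
A=np.deg2rad(-7.8)
def slant(az,roll,L=.105,zf=.115):
    # tool z points outward az & down 45deg
    z=np.array([np.cos(az),np.sin(az),-1])/2**.5
    h=np.array([-np.sin(az),np.cos(az),0]); k=np.cross(z,h)
    x=np.cos(roll)*h+np.sin(roll)*k; y=np.cross(z,x)
    q=R.from_matrix(np.c_[x,y,z]).as_quat()
    mid=np.array([*PA,zf+.075/2**.5]); return mid-L*z,q
E
python3 - <<'E'
from h import *
np.set_printoptions(precision=3,suppress=True)
for a in (A,A+np.pi):
  for p in ([*CL,.31],[*CL,.2294],[*HO,.1154],[*HO,.20],[*CL,.188]): print(np.rad2deg(a),bot.ik(p,down(a)))
for az in range(-180,180,30):
  for ro in range(-180,180,45):
    p,q=slant(np.deg2rad(az),np.deg2rad(ro)); j=bot.ik(p,q)
    if j is not None: print(az,ro,j)
E
```

```text
-7.8 [-0.806  0.269  0.419  1.834 -0.124  1.064 -0.476]
-7.8 [-0.792  0.37   0.413  1.912 -0.187  0.897 -0.423]
-7.8 [-0.462  0.601  0.528  1.946 -0.451  0.712  0.201]
-7.8 [-0.509  0.465  0.58   1.908 -0.329  0.864  0.104]
-7.8 [-0.783  0.432  0.405  1.941 -0.229  0.813 -0.388]
172.2 [-0.385  0.257 -0.082  1.821  0.024  1.065  2.529]
172.2 [-0.34   0.353 -0.138  1.896  0.061  0.896  2.497]
172.2 [ 0.747  0.853 -1.089  1.907  0.922  0.993  2.229]
172.2 [ 0.758  0.669 -1.085  1.867  0.689  1.041  2.39 ]
172.2 [-0.319  0.412 -0.165  1.925  0.091  0.812  2.472]
-180 -180 [-0.023  0.875  0.47   1.241 -0.057  1.827  2.008]
-180 -135 [-0.085  0.905  0.593  1.244 -0.122  1.829  1.286]
-180 -90 [-0.089  0.906  0.6    1.244 -0.125  1.83   0.504]
-180 -45 [-0.184  0.974  0.807  1.248 -0.241  1.844 -0.167]
-180 0 [-0.192  0.981  0.826  1.249 -0.252  1.846 -0.942]
-180 45 [-0.282  1.097  1.077  1.253 -0.405  1.887 -1.576]
-180 90 [-0.282  1.097  1.077  1.253 -0.405  1.887 -2.362]
-180 135 [0.041 0.854 0.349 1.238 0.004 1.829 2.734]
-150 -180 [-0.097  0.746  0.287  1.422  0.283  1.624  2.196]
-15
[... 3868 characters left out ...]
20 0 [ 0.063  0.973  0.896  1.328 -0.791  1.981 -1.603]
120 45 [ 0.063  0.973  0.896  1.328 -0.791  1.981 -2.388]
120 90 [ 1.103  1.055 -1.09   1.281  0.262  1.763  2.149]
120 135 [ 0.051  0.988  0.927  1.329 -0.808  1.994  2.339]
150 -180 [ 0.036  0.954  0.692  1.205 -0.436  1.951  1.782]
150 -135 [ 0.056  0.941  0.649  1.204 -0.414  1.943  0.975]
150 -90 [-0.017  0.997  0.817  1.207 -0.502  1.978  0.278]
150 -45 [ 0.027  0.961  0.714  1.205 -0.448  1.955 -0.562]
150 0 [ 0.027  0.961  0.714  1.205 -0.448  1.955 -1.348]
150 45 [ 0.027  0.961  0.714  1.205 -0.448  1.955 -2.133]
150 90 [ 0.839  1.024 -0.91   1.164  0.373  1.97   2.576]
150 135 [ 0.058  0.94   0.645  1.204 -0.412  1.942  2.544]
```

```bash
python3 - <<'E'
from h import *
np.set_printoptions(precision=4,suppress=True)
bot.goto([*CL,.31],down(A)); s=read_state(); print(s["clock"],s["tcp_pos"],s["joint_pos"])
c=eyes.camera("wrist"); cv2.imwrite("pics/b.png",c["pixels"][:,:,::-1])
# predicted pixel of closure top centre
X=np.array([*CL,.161,1]); Tw=np.eye(4);Tw[:3,:3]=R.from_quat(s["ee_rot"]).as_matrix();Tw[:3,3]=s["tcp_pos"]
p=np.linalg.inv(Tw@c["hand_eye"])@X; print(c["fx"]*p[0]/p[2]+c["cx"],c["fy"]*p[1]/p[2]+c["cy"])
E
```

```text
1.8333 [0.4958 0.2098 0.3099] [-0.8072  0.2694  0.4172  1.834  -0.1239  1.0638 -0.476 ]
316.27958857673195 212.9277079455887
```

View pics/b.png

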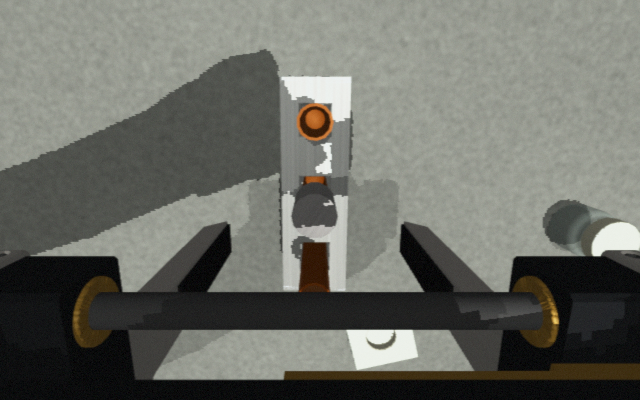

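```bash
python3 - <<'E'
import cv2
a=cv2.imread("pics/b.png")[160:260,250:380]
cv2.imwrite("pics/b2.png",cv2.resize(cv2.convertScaleAbs(a,alpha=1.3,beta=20),None,fx=6,fy=6,interpolation=cv2.INTER_CUBIC))
E
```

```text
(no output)
```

View pics/b2.png

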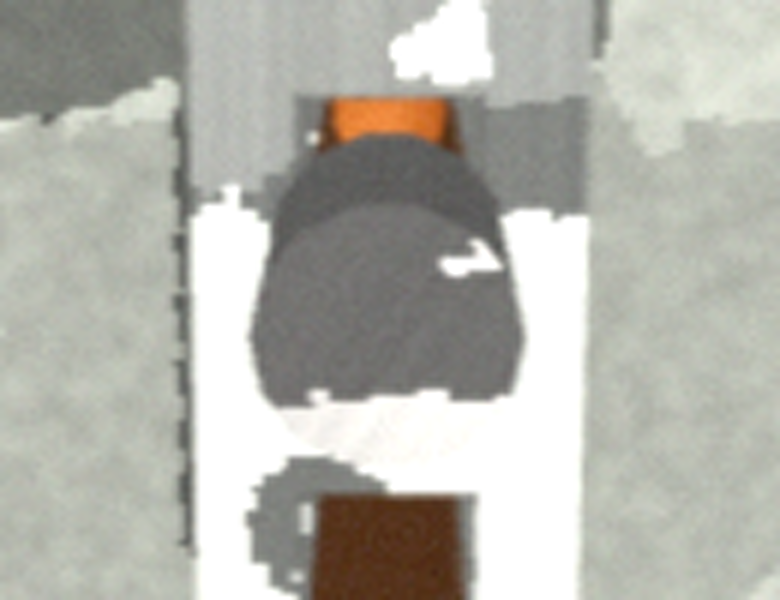

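```bash
sed -i 's/^CL=.*/CL=np.array([0.4956,0.2077]); HO=np.array([0.5502,-0.0037]); PA=np.array([0.515,-0.2127])/' h.py; python3 - <<'E'
from h import *
np.set_printoptions(precision=4,suppress=True)
s=read_state(); print(s["clock"],s["tcp_pos"],s["joint_pos"])
print(bot.move_l([*CL,.2294],down(A),max_speed=.08,stop_force=15)); 
s=read_state(); print(s["clock"],s["tcp_pos"],s["ft_force"])
bot.dwell(.2);s=read_state(); print(s["clock"],s["tcp_pos"],s["ft_force"])
c=eyes.camera("wrist"); cv2.imwrite("pics/c.png",c["pixels"][:,:,::-1])
E
```

```text
1.8833 [0.4958 0.2097 0.3099] [-0.8072  0.2693  0.4174  1.834  -0.1239  1.0638 -0.476 ]
False
3.0417 [0.4958 0.2078 0.2299] [-0.2737 -0.0712 -0.7885]
3.2417 [0.4957 0.2078 0.2297] [-0.3274 -1.3191  0.7416]
```

View pics/c.png

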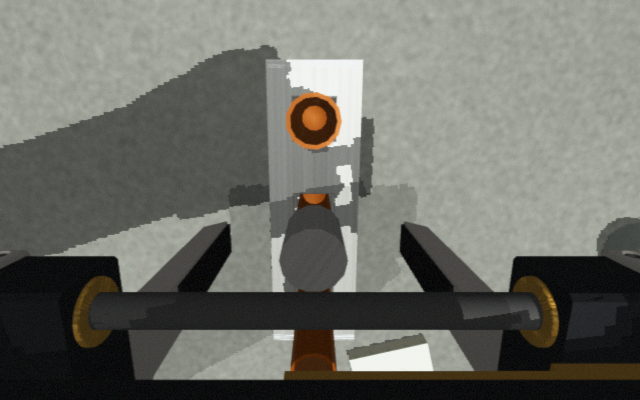

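```bash
python3 - <<'E'
from h import *
np.set_printoptions(precision=4,suppress=True)
claw.move_gripper(.02); s=read_state(); print(s["clock"],s["grip_width"],s["tcp_pos"],s["ft_force"])
bot.move_l([*CL,.30],down(A),max_speed=.08); s=read_state(); print(s["clock"],s["grip_width"],s["tcp_pos"],s["ft_force"])
c=eyes.camera("scene"); cv2.imwrite("pics/d.png",cv2.resize(c["pixels"][100:300,250:550,::-1],None,fx=2.5,fy=2.5))
c=eyes.camera("wrist"); cv2.imwrite("pics/dw.png",c["pixels"][:,:,::-1])
E
```

```text
4.275 0.03134253905535422 [0.4956 0.2077 0.2294] [-0.2619 -0.5005 -0.3699]
5.3083 0.0313951350280726 [0.4954 0.2077 0.2995] [-0.6691 -0.3007 -1.487 ]
```

View pics/d.png

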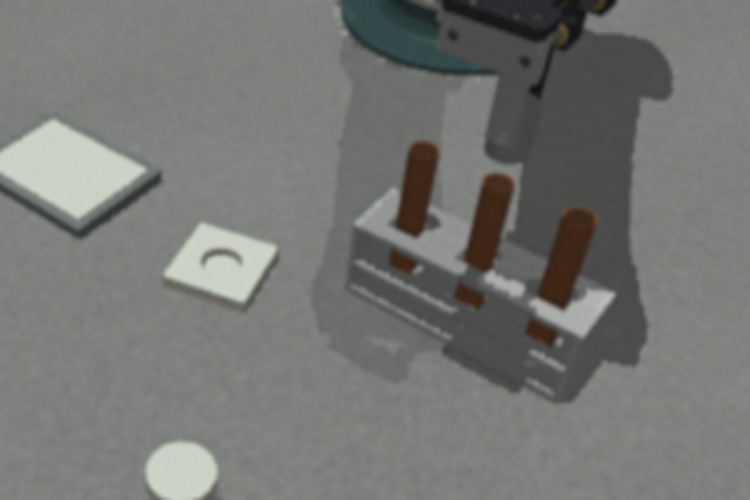

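View pics/dw.png

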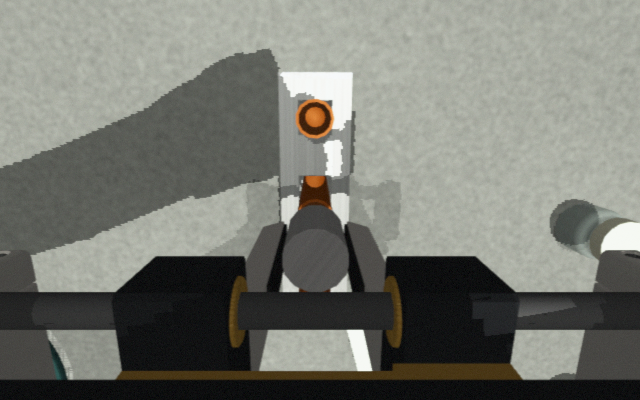

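```bash
python3 - <<'E'
from h import *
np.set_printoptions(precision=4,suppress=True)
bot.move_l([*HO,.30],down(A),max_speed=.2)
bot.move_l([*HO,.145],down(A),max_speed=.12); bot.dwell(.2); s=read_state(); print(s["clock"],s["grip_width"],s["tcp_pos"],s["ft_force"])
c=eyes.camera("scene"); cv2.imwrite("pics/e.png",cv2.resize(c["pixels"][150:250,280:420,::-1],None,fx=5,fy=5,interpolation=cv2.INTER_CUBIC))
c=eyes.camera("wrist"); cv2.imwrite("pics/ew.png",c["pixels"][:,:,::-1])
c=eyes.camera("top"); cv2.imwrite("pics/et.png",cv2.resize(c["pixels"][190:270,260:380,::-1],None,fx=5,fy=5,interpolation=cv2.INTER_CUBIC))
E
```

```text
8.2917 0.031607938186806836 [ 0.5504 -0.0036  0.1454] [ 0.3952 -0.1047  0.1995]
```

View pics/e.png

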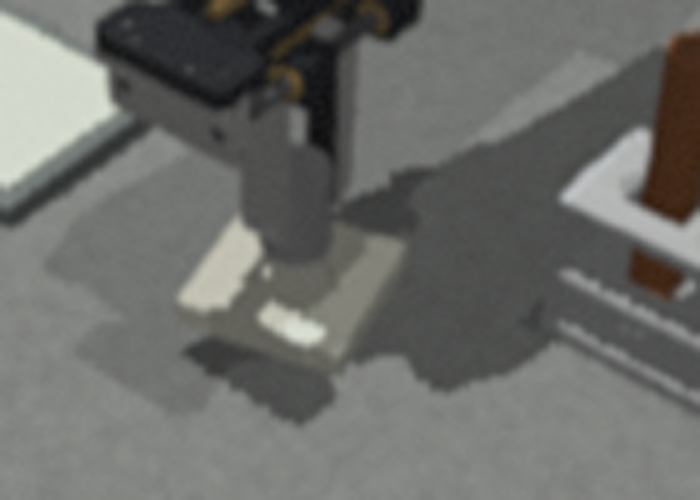

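View pics/ew.png

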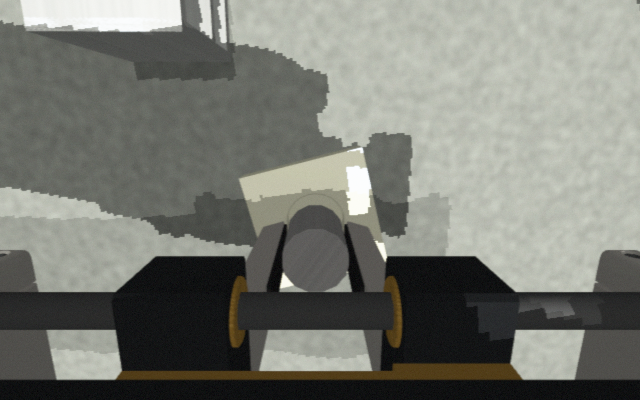

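View pics/et.png

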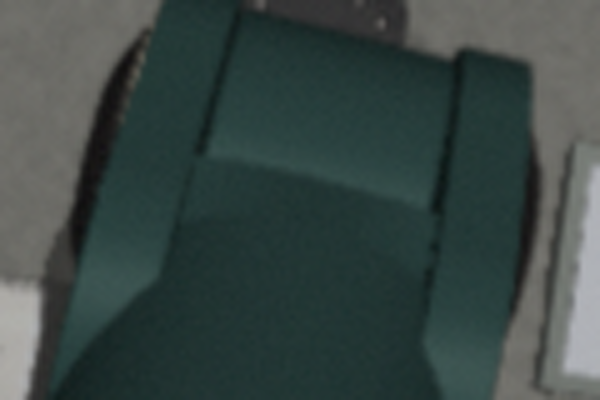

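```bash
cat >> h.py <<'E'
WK=(341.7421,341.7421,315.1185,195.4615)
HE=np.array([[1,.0001,.0002,-.0003],[-.0001,.9729,.2311,-.0668],[-.0001,-.2311,.9729,-.0831],[0,0,0,1]])
def pw(X,tcp,q):
    Tw=np.eye(4);Tw[:3,:3]=R.from_quat(q).as_matrix();Tw[:3,3]=tcp
    X=np.atleast_2d(X); p=(np.linalg.inv(Tw@HE)@np.c_[X,np.ones(len(X))].T)[:3]
    return np.c_[WK[0]*p[0]/p[2]+WK[2],WK[1]*p[1]/p[2]+WK[3]]
def circ(c,r,z,n=180):
    t=np.linspace(0,2*np.pi,n); return np.c_[c[0]+r*np.cos(t),c[1]+r*np.sin(t),np.full(n,z)]
E
python3 - <<'E'
from h import *
s=read_state(); f=6; x0,y0=235,140
a=cv2.imread("pics/ew.png")[y0:y0+100,x0:x0+130]
a=cv2.resize(a,None,fx=f,fy=f,interpolation=cv2.INTER_CUBIC); 
cv2.imwrite("pics/ew0.png",cv2.convertScaleAbs(a,alpha=1.4))
tcp,q=s["tcp_pos"],s["ee_rot"]
rim=tcp[2]-.1124
for P,col in ((circ(HO,.0185,.014),(0,0,255)),(circ(tcp,.0165,rim),(0,255,0)),(circ(tcp,.0165,rim+.044),(255,0,0))):
    u=((pw(P,tcp,q)-[x0,y0]+.5)*f).astype(np.int32); cv2.polylines(a,[u],True,col,1)
cv2.imwrite("pics/ew1.png",a)
E
```

```text
(no output)
```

View pics/ew0.png

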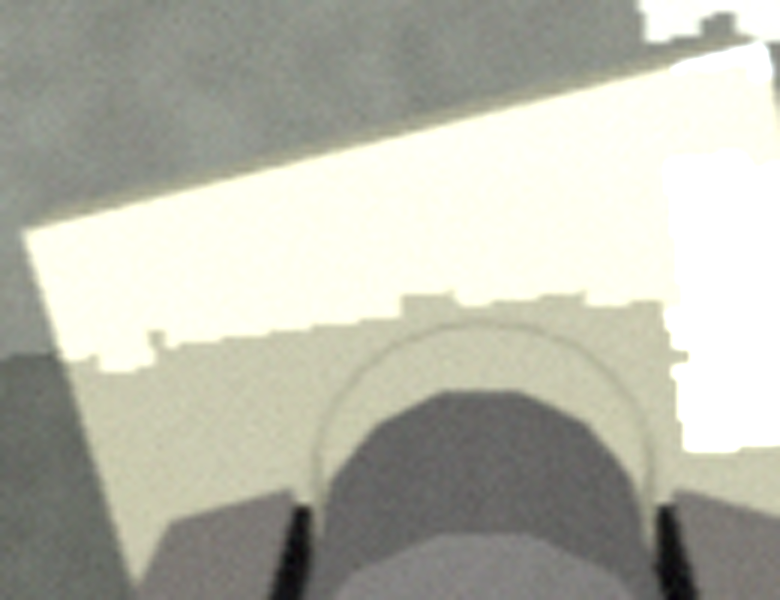

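View pics/ew1.png

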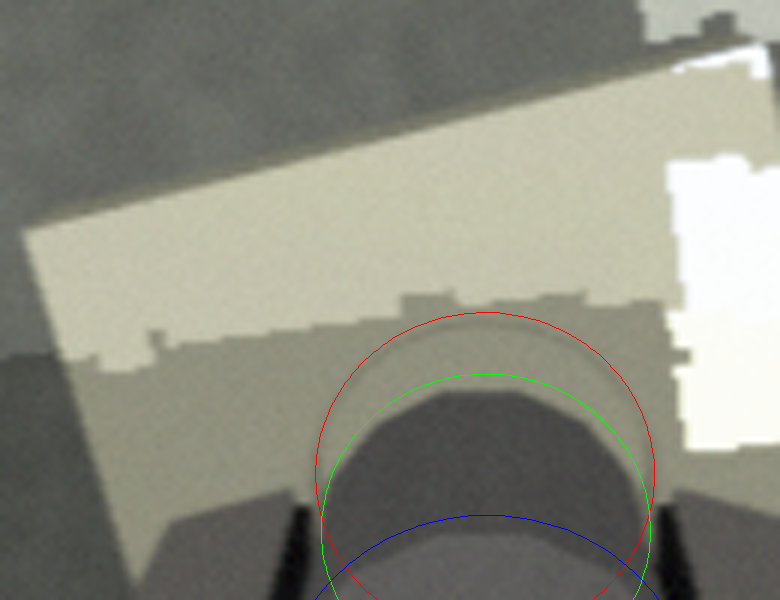

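```bash
python3 - <<'E'
from h import *
np.set_printoptions(precision=4,suppress=True)
H=HO+[-.0003,.0003]
print(bot.move_l([*H,.1150],down(A),max_speed=.03,stop_force=6)); s=read_state(); print(s["clock"],s["grip_width"],s["tcp_pos"],s["ft_force"])
bot.dwell(.1); s=read_state(); print(s["tcp_pos"],s["ft_force"])
c=eyes.camera("scene"); cv2.imwrite("pics/f.png",cv2.resize(c["pixels"][150:250,280:420,::-1],None,fx=5,fy=5,interpolation=cv2.INTER_CUBIC))
c=eyes.camera("wrist"); cv2.imwrite("pics/fw.png",c["pixels"][:,:,::-1])
E
```

```text
True
9.3333 0.031678567836450774 [ 0.5497 -0.0034  0.1162] [-1.1259  0.2783  5.7718]
[ 0.5497 -0.0034  0.1162] [0.5777 0.5548 7.2672]
```

View pics/f.png

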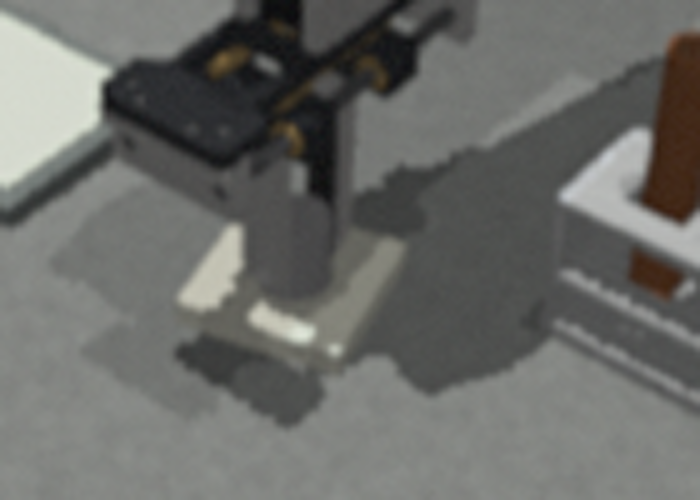

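View pics/fw.png

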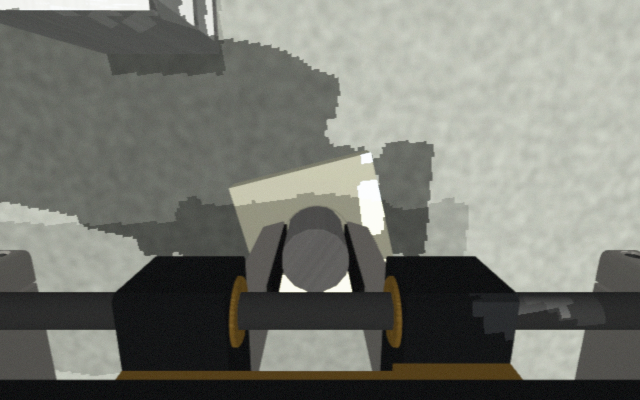

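```bash
python3 - <<'E'
from h import *
np.set_printoptions(precision=4,suppress=True)
claw.move_gripper(.08); s=read_state(); print(s["clock"],s["grip_width"],s["tcp_pos"],s["ft_force"])
p=s["tcp_pos"].copy(); p[2]=.20
bot.move_l(p,down(A),max_speed=.15); s=read_state(); print(s["clock"])
c=eyes.camera("scene"); cv2.imwrite("pics/g.png",cv2.resize(c["pixels"][145:265,300:500,::-1],None,fx=4,fy=4,interpolation=cv2.INTER_CUBIC))
c=eyes.camera("wrist"); cv2.imwrite("pics/gw.png",c["pixels"][:,:,::-1])
E
```

```text
10.4167 0.08009804655420615 [ 0.5494 -0.0034  0.1159] [-0.6885 -0.4168 -0.0472]
11.125
```

View pics/g.png

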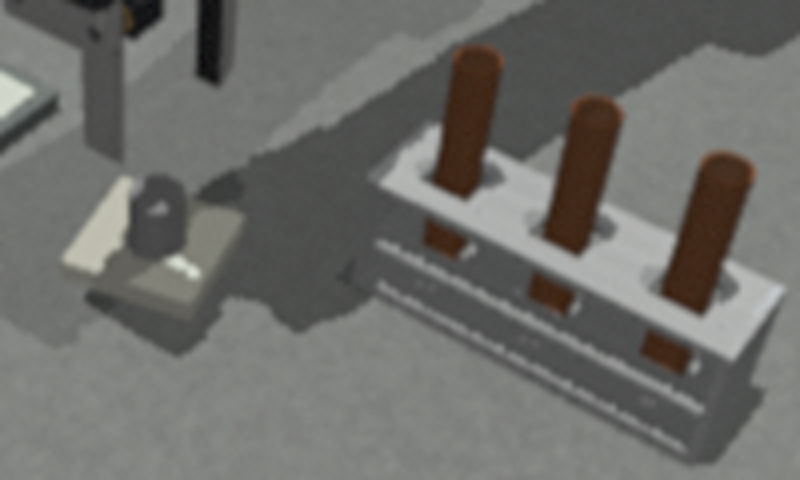

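View pics/gw.png

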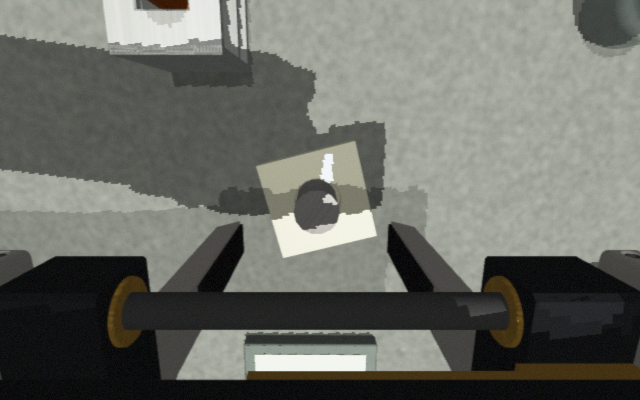

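```bash
python3 - <<'E'
from h import *
np.set_printoptions(precision=4,suppress=True)
bot.move_l([*CL,.31],down(A),max_speed=.2); s=read_state(); print(s["clock"])
print(bot.move_l([*CL,.1884],down(A),max_speed=.1,stop_force=10)); s=read_state(); print(s["clock"],s["tcp_pos"],s["ft_force"])
c=eyes.camera("wrist"); cv2.imwrite("pics/hw.png",c["pixels"][:,:,::-1])
c=eyes.camera("scene"); cv2.imwrite("pics/h.png",cv2.resize(c["pixels"][125:265,320:520,::-1],None,fx=4,fy=4,interpolation=cv2.INTER_CUBIC))
E
```

```text
12.5917
False
13.9583 [0.4958 0.2078 0.1889] [0.93   0.91   1.2052]
```

View pics/h.png

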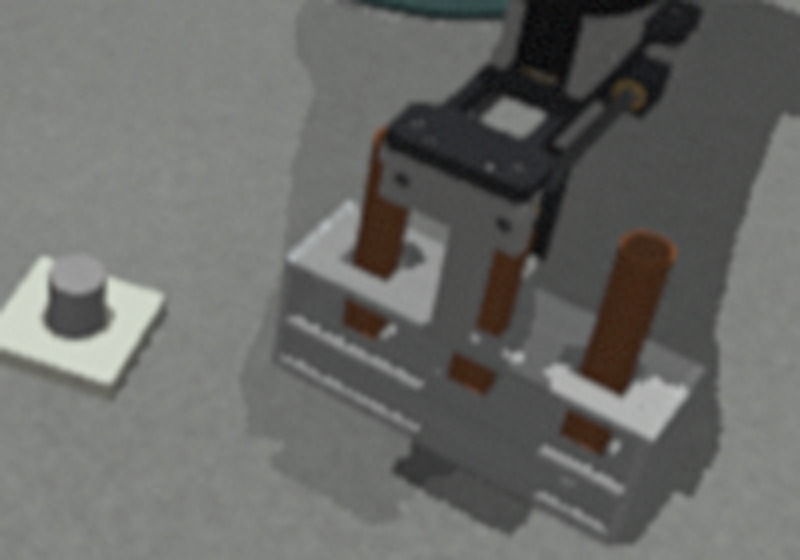

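View pics/hw.png

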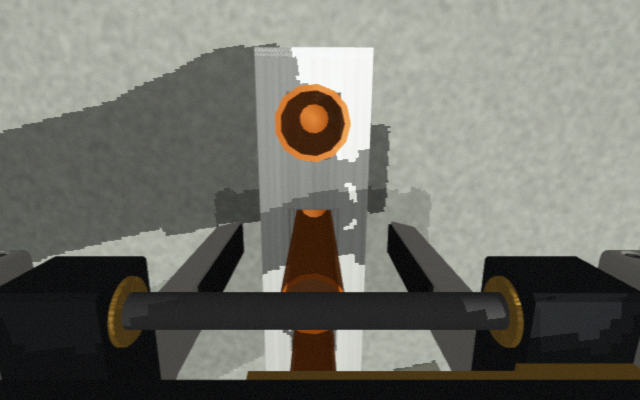

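```bash
python3 - <<'E'
from h import *
np.set_printoptions(precision=4,suppress=True)
claw.move_gripper(.01); s=read_state(); print(s["clock"],s["grip_width"],s["tcp_pos"],s["ft_force"])
bot.move_l([*CL,.38],down(A),max_speed=.12); s=read_state(); print(s["clock"],s["grip_width"],s["tcp_pos"],s["ft_force"],s["joint_pos"])
for az in (-120,-105,-90,-75,-60):
  for ro in range(-180,180,45):
    p,q=slant(np.deg2rad(az),np.deg2rad(ro)); j=bot.ik(p,q)
    if j is not None: print(az,ro,j,np.abs(j-s["joint_pos"]).max())
c=eyes.camera("scene"); cv2.imwrite("pics/i.png",c["pixels"][:,:,::-1])
E
```

```text
14.95 0.024801683499211902 [0.4956 0.2077 0.1884] [-0.1171 -0.4598 -0.0808]
16.7 0.02448006733652725 [0.4955 0.2076 0.3794] [-0.1293  0.6243  0.5765] [-0.8504  0.2051  0.4628  1.7493 -0.0971  1.2107 -0.4978]
-120 -180 [-0.1879  0.5843  0.1983  1.6933  0.5661  1.3564  2.3568] 2.854599973726998
-120 -135 [-0.3057  0.6033  0.3621  1.6978  0.4915  1.3152  1.6349] 2.1326989537881227
-120 -90 [-0.4184  0.6348  0.5239  1.7018  0.4091  1.2769  0.9211] 1.4188800007568336
-120 -45 [-0.503   0.6699  0.6512  1.7048  0.3357  1.2488  0.2003] 0.6981686739145978
-120 0 [-0.5273  0.6824  0.689   1.7056  0.312   1.241  -0.564 ] 0.47733507413880294
-120 45 [-0.6044  0.7312  0.8147  1.7081  0.2262  1.217  -1.273 ] 0.7751407720183443
-120 90 [-0.611   0.7362  0.8259  1.7083  0.2179  1.2151 -2.0509] 1.5531186133729036
-120 135 [-0.6231  0.7456  0.8468  1.7087  0.2023  1.2116 -2.8223] 2.3245281751509452
-105 -180 [-0.2139  0.4929  0.1598  1.8443  0.714   1.2102  2.4177] 2.915520226179935
-105 -135 [-0.3468  0.5085  0.3318  1.849   0.6445  1.1622  1.689 ] 2.1867925312440537
-105 -90 [-0.4719  0.5362  0.4978
[... 1806 characters left out ...]
2.5584] 2.0606181662264462
-60 -180 [ 0.8843  0.3987 -1.0837  2.2444  1.4638  1.0541  2.5007] 2.998543774069695
-60 -135 [-0.3907  0.2173  0.355   2.2808  1.2339  0.6516  1.7969] 2.2947351813521384
-60 -90 [-0.5289  0.2301  0.5103  2.2847  1.2083  0.6157  1.0287] 1.5265129933858654
-60 -45 [-0.6351  0.2456  0.6318  2.2875  1.1836  0.5841  0.2609] 1.2806569788336417
-60 0 [-0.7109  0.2609  0.7204  2.2894  1.1613  0.5581 -0.508 ] 1.258401565632473
-60 45 [-0.749   0.2702  0.7656  2.2903  1.148   0.5436 -1.2833] 1.2450902098026697
-60 90 [-0.5087  0.2278  0.4874  2.2841  1.2124  0.6213 -2.1157] 1.6179248815863647
-60 135 [-1.0137  0.3977  1.1077  2.2956  0.9418  0.3911 -2.685 ] 2.18719794343077
```

View pics/i.png

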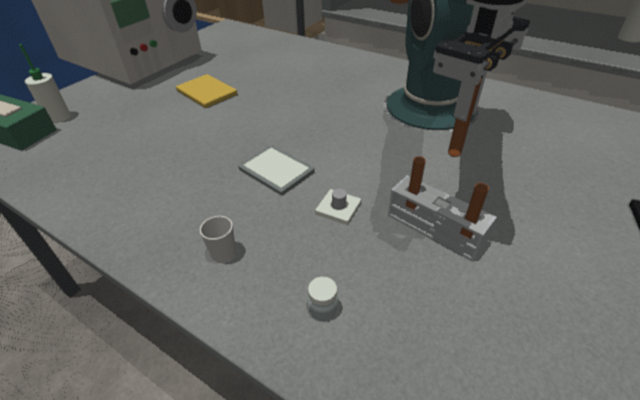

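```bash
python3 - <<'E'
from h import *
np.set_printoptions(precision=4,suppress=True)
p,q=slant(-np.pi/2,0)
bot.move_l([.515,-.135,.38],down(A),max_speed=.15); s=read_state(); print(s["clock"],s["grip_width"],s["tcp_pos"])
bot.move_l(p,q,max_speed=.08); bot.dwell(.3); s=read_state(); print(s["clock"],s["grip_width"],s["tcp_pos"],p,s["ft_force"],s["joint_pos"])
for n in ("scene","top","wrist"):
    c=eyes.camera(n); cv2.imwrite(f"pics/j_{n}.png",c["pixels"][:,:,::-1])
a=cv2.imread("pics/j_scene.png"); cv2.imwrite("pics/j_z.png",cv2.resize(a[60:220,200:400],None,fx=3.7,fy=3.7,interpolation=cv2.INTER_CUBIC))
zt=R.from_quat(s["ee_rot"]).as_matrix()[:,2]; print(zt)
def pr(n,X):
    P=T(n)@np.r_[X,1]; fx,fy,cx,cy=K[n]; return fx*P[0]/P[2]+cx,fy*P[1]/P[2]+cy
for nm,d in (("foot",.180),("mid",.105),("mouth",.030)):
    X=s["tcp_pos"]+zt*d; print(nm,X,pr("scene",X),pr("top",X))
E
```

```text
19.1917 0.024939783252624824 [ 0.515  -0.1345  0.38  ]
21.3667 0.02475173576510955 [ 0.515  -0.1385  0.2424] [ 0.515  -0.1385  0.2423] [ 1.0396 -0.8762  0.0448] [-0.7723  0.5303  0.8303  2.0135  0.5517  0.8436 -0.4046]
[ 0.0001 -0.7069 -0.7073]
foot [ 0.515  -0.2658  0.1151] (np.float64(254.45331318207252), np.float64(126.99513320869629)) (np.float64(439.5748748592508), np.float64(249.66101710266702))
mid [ 0.515  -0.2127  0.1681] (np.float64(269.1585127339193), np.float64(113.72604795324722)) (np.float64(422.1898669528291), np.float64(250.46211199594043))
mouth [ 0.515  -0.1597  0.2212] (np.float64(285.84437200875243), np.float64(98.66973481056829)) (np.float64(402.2007535318784), np.float64(251.38320313198034))
```

View pics/j_z.png

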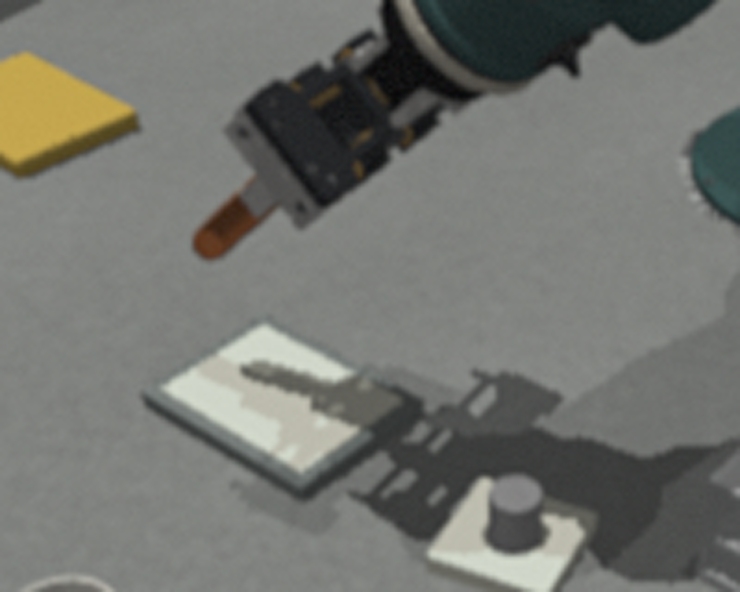

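View pics/j_top.png

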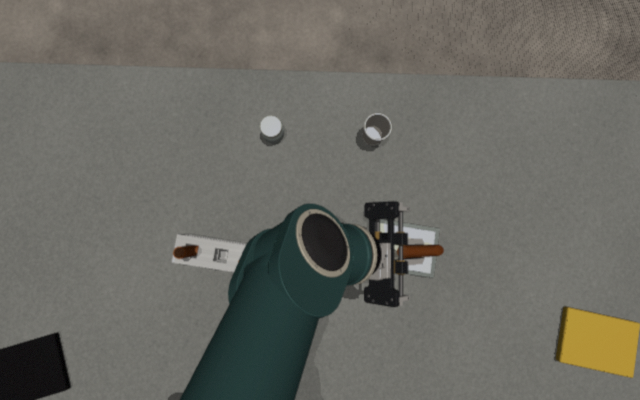

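View pics/j_scene.png

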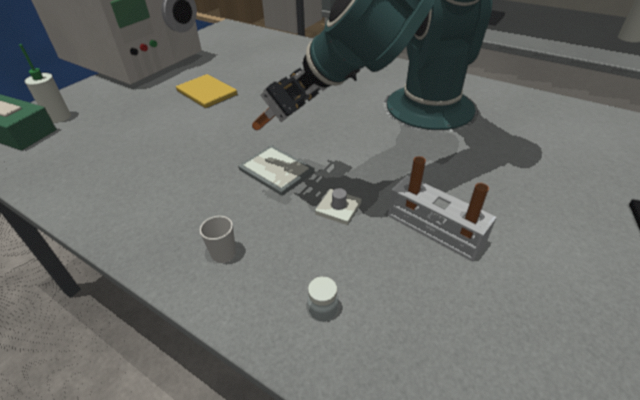

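```bash
python3 - <<'E'
from h import *
s=read_state(); M=R.from_quat(s["ee_rot"]).as_matrix(); t=np.linspace(0,2*np.pi,60)
out=[]
for n,(x0,y0) in (("scene",(235,90)),("top",(385,225))):
    a=cv2.imread(f"pics/j_{n}.png")[y0:y0+50,x0:x0+65]; f=6
    a=cv2.resize(a,None,fx=f,fy=f,interpolation=cv2.INTER_CUBIC); b=a.copy(); Mc=T(n); fx,fy,cx,cy=K[n]
    for d,col in ((.180,(0,0,255)),(.105,(0,255,0)),(.03,(255,0,0))):
        X=s["tcp_pos"]+d*M[:,2]+.0125*(np.outer(np.cos(t),M[:,0])+np.outer(np.sin(t),M[:,1]))
        P=Mc[:3,:3]@X.T+Mc[:3,3:]; u=np.c_[fx*P[0]/P[2]+cx-x0+.5,fy*P[1]/P[2]+cy-y0+.5]*f
        cv2.polylines(b,[u.astype(np.int32)],True,col,1)
    out.append(np.hstack([a,b]))
cv2.imwrite("pics/k.png",np.vstack(out))
E
```

```text
(no output)
```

View pics/k.png

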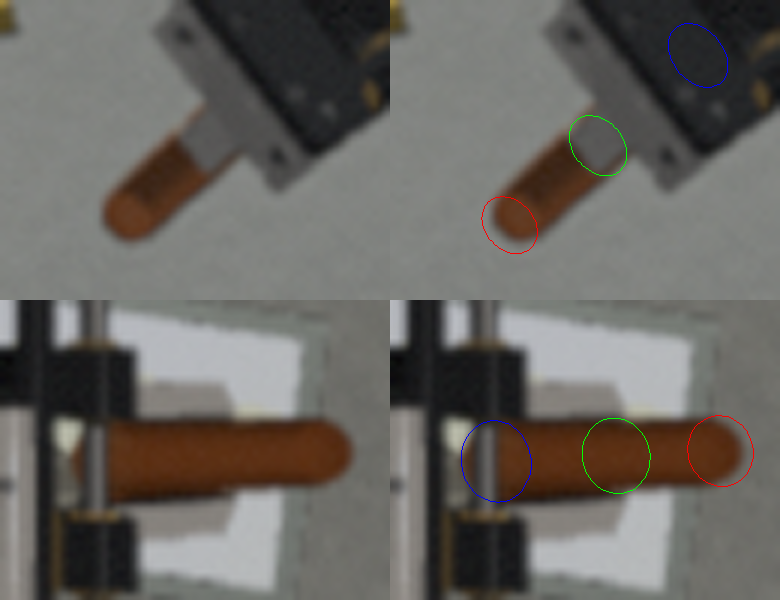

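```bash
python3 - <<'E'
from h import *
s=read_state(); print(s["clock"],s["grip_width"],abs(s["qvel"]).max()); bot.close_job()
E
```

```text
21.9167 0.02504696183465002 0.0022249480805540257
the job is handed in; nothing more can be done
```

The job was handed in at 21.9 s of the 48 s allowed, with the arm still holding the amber tube over the viewing panel.

- **Closure:** I lifted it off the middle tube and lowered it, open end down, into the stand's pocket. It touched bottom with the TCP at z = 0.1162 m, against 0.1164 m expected when fully home. After I let go, both cameras showed it standing upright in the pocket.
- **Tube:** I drew it straight up out of the rack and slanted it mouth up, with the tool axis 45.0° from vertical. From the arm's pose, the middle of the tube is above the panel's middle and the closed end is about 10 cm above the panel. The grip measured 25 mm and the arm was still.
- **Other objects:** in the last pictures the two other tubes, the jar and the beaker had not moved.

**Disagreements:**
- In the last scene and top pictures, the tube's closed end appeared about 2 pixels short of where I predicted it, which is at most 8 mm along the tube. A rounded bottom on the tube would explain this; I did not check it further. Even so, the closed end stays well inside the 5 to 15 cm range.
- My estimates of where things stood differed by up to about 2 mm between cameras, which is within the calibration.

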